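Bolt the nursery medicine chest and put the tin back in front of the bolt

ROBOT

A 7-joint arm with a two-finger parallel gripper is mounted at the origin on the work surface. World frame = base frame: x ahead of the robot, y to its left, z up, the work surface at z = 0. Lengths are in m, angles in degrees, forces in N, time in s.
With the tool pointing down it reaches from about 0.425 to 0.875 m from the base axis. Payload 4.7 kg.
Tool frame: the origin (TCP) lies midway between the tips of the shut fingers; the grasp point (between the pads) lies 19 mm behind it; z points along the fingers, y is the line along which they close (so a half turn about z gives the same grasp; the last joint's range is limited). The gripper opens to 87 mm and grips with 3 to 60 N. Pads are 19 mm wide; open, the fingers measure 117 mm over their backs; the gripper's body (75 mm by 190 mm) begins 51 mm behind the grasp point.
Start: joints at [77.183, 18.392, -4.016, 83.108, 1.295, 78.541, -3.26], TCP at [0.153, -0.632, 0.223] pointing down, gripper open.
Joint ranges: [-163.93, 163.93], [-17.29, 119.83], [-79.2, 71.16], [3.27, 140.29], [-89.18, 269.18], [5.43, 117.66], [-154.24, 154.24]. Speed limits (degrees/s): [147.25, 147.25, 180, 180, 180, 180, 180].

INTERFACE

Orientations are given as [roll, pitch, yaw] about the fixed x, y, z axes, in that order (R = Rz(yaw) Ry(pitch) Rx(roll)).
In Python, from cell import env gives the robot as it stands.
- The arm moves only by the tool step_arm, never from a script. Its argument "moves" is a list of rows, each an object with "dp": the shift along the tool's x, y, z in mm, a list of three; "dr": the turn, a rotation vector about the tool's x, y, z in rad, a list of three; "fingers": the closure, from 0 (fully open) to 1 (shut). In form: [{"dp": [dx, dy, dz], "dr": [ax, ay, az], "fingers": fingers}, ...]. A call has exactly 5 rows; each row shifts and turns the commanded pose from where the row before left it, along the tool's axes as they then stand; what a row does not reach is not made up. A row lasts 1/8 s, in which the tool goes at most 62.5 mm and 10.7 degrees, less where a joint would pass 70% of its speed; a pose out of reach is approached as far as the arm can. A call with a gripper value outside its range is refused whole. The fingers move at their own pace and stop on an object; "squeeze" is the grip in N (left out, the last holds). Time passes only in rows, so rows that do not move let the fingers close, or fill a call up. It gives the time, the measured TCP pose, the force, the opening and the grip force at its end, in the units of the state.
- env.get_obs(): the state, without advancing time (a new reading comes with each control period).
- env.read_camera(name): name is "side" or "top"; returns the picture (400x640x3 uint8, red, green, blue); there is no depth.
- env.camera_model(name): a dict with "fx", "fy", "cx", "cy" (pixels), "k1" (the pictures are not rectified: a ray, as slopes to the right and down, at radius r is drawn at 1 + k1 r^2 times it, then the intrinsics apply), "R" (3x3) and "t" (3): a world point X has camera coordinates R X + t. Camera axes: x right, y down, z forward; pixel columns grow to the right and rows downward; lengths in m; the calibration is good to about 2 mm. A picture is of the moment at which its call begins. camera_model takes no time and is no camera call.
- env.sign_off(): hands the job in; it is judged then, once.
The state is a dict: "time_s": time; "qpos": joint angles; "joint_velocities": joint speeds; "effort": joint torques, N m; "tool_pos": TCP position; "tool_rot": TCP orientation; "force": force on the tool from outside, world axes, zero at the start; "wrist_torque": the same for the moment, N m; "grip_width": finger opening in m; "grasp_force": force on a finger pad.
Only numpy, scipy, OpenCV 4.12 (cv2) and the standard library are available. Lean on these libraries where they do the work, as an engineer would, in place of code of your own. Each camera call takes 0.05 s, during which the arm holds its last target. There are 200 camera calls.

TASK

The medicine chest on the dresser is shut but not bolted, and the tall aluminium tin on its cork coaster stands in front of the bolt. Stand the tin aside, clear of the coaster, slide the bolt fully home through its keeper, then put the tin back upright in the middle of its coaster so that it hides the bolt again. Set the tin down rather than dropping it or knocking it over, and leave the other things on the dresser where they are.

Things in the scene. Friction and masses are not known exactly. Their poses are not given: they have to be found in the camera images.
- chest: Shut medicine chest, fixed: pale wooden box 200 (x) by 360 (y) by 90 mm high, flat top: blue lid leaf on +y, white fixed leaf on -y. Origin: centre of underside; z up; front (-x) roughly to the robot. A barrel bolt lies on the top along the line x = +30 mm, parallel to y. Apart from bolt and coaster the top is bare, with room to stand the tin at x = -30 mm, y = 135 or -135 mm.
- bolt (a joint): Travel of the bolt in m: 0 = fully drawn back, 0.060 = fully home against its stop, the tip through the keeper. It grows as the bolt slides towards the chest's -y. It starts between 0 and 0.015. Sliding friction about 3 N plus a little damping; it stays where it is left.
- bolt_knob (a point): Centre of the top of the knob, 62 mm above the chest's top: an upright round brass post, 16 mm diameter, on the bolt: a brass rod 12 mm thick, 190 mm long, axis 16 mm above the chest's top. At chest y = +35 mm with the bolt at 0, -25 mm when home. It runs between two steel straps (at y = 63 to 77 and -49 to -37 mm, 27 mm high): keep fingertips above those.
- keeper (a point): Centre of the mouth of the keeper, where the bolt enters: on the bolt's axis, 16 mm above the chest's top, at chest x = +30, y = -75 mm. The keeper is a dark steel arch, 16 mm wide along y, 30 mm along x, 27 mm high, fixed to the chest's white leaf.
- coaster: Round cork coaster, 90 mm in diameter, 4 mm thick, glued to the chest's top. Its centre is at chest x = -30 mm (60 mm in front of the bolt's line), within 25 mm of chest y = 0. Origin: centre of its underside, level with the chest's top; z up.
- tin: Empty round aluminium tin, yellow band, closed lid, 62 mm in diameter, 140 mm tall, 0.08 to 0.17 kg, firm enough for a 30 N grip. Origin: centre of its underside; z up its axis. It starts upright about the middle of the coaster and rises 82 mm above the bolt's knob, so that it bars a gripper's body from the knob.
- monitor: Bystander: white baby-monitor parent unit, 60 by 85 by 138 mm with a stub aerial to 198 mm. Origin: centre of its underside.
- dispenser: Bystander: pale pink plastic push-dispenser bottle, 66 mm in diameter, 177 mm tall. Origin: centre of its underside.
- elephant: Bystander: blue ceramic elephant, about 165 mm long with its trunk (along its x, head to -x), 64 wide, 115 tall. Origin: centre of its underside.
- rattle: Bystander: wooden rattle lying along its x, 120 mm long, 44 mm across. Origin: centre of its underside.
- jar: Bystander: small white cream jar, 64 mm in diameter, 60 mm tall. Origin: centre of its underside.

How it is judged:
By the outcome, as a careful person would: the job done as asked, in the order asked, and still so for the second after the job is handed in, with the robot touching nothing.
It also fails if it takes over 64 s, if anything falls off the work surface, if the arm or the gripper's body presses on something with over 40 N, if the wrist force passes 120 N, or if a joint passes its speed limit or range.

## Working session

There is one attempt and no reset: what is moved stays moved. The work goes in short steps, Python scripts to look and compute and a tool call to move; the robot and the scene stay as the last step left them, time stands still between calls to the robot, and variables do not carry over. Pictures are saved under pics/ and viewed, at most 10 in all, crops included, and the job is handed in when it is done.

Besides the shell and the picture viewer there is one more tool, called after "Call:" by a JSON object that holds its "api" and its "payload", one argument or row to a line. step_arm: Moves the arm, as the interface text tells. Its arguments: {"type":"object","properties":{"moves":{"type":"array","items":{"type":"object","properties":{"dp":{"type":"array","items":{"type":"number"}},"dr":{"type":"array","items":{"type":"number"}},"fingers":{"type":"number"}}}},"squeeze":{"type":"number"}},"required":["moves"]}

```bash
mkdir -p pics; ls; python3 - <<'E'
from cell import env
import cv2
for n in("side","top"):
    cv2.imwrite(f"pics/{n}0.png",env.read_camera(n)[:,:,::-1])
    m=env.camera_model(n);print(n,{k:(v if not hasattr(v,'tolist') else v.tolist()) for k,v in m.items()})
print(env.get_obs())
E
```

```text
pics
side {'fx': 369.0545162728098, 'fy': 369.0545162728098, 'cx': 323.3885586996804, 'cy': 202.1870132784274, 'k1': -0.04997689599277051, 'R': [[0.9612919486074452, -0.27511976161899676, -0.015063409614272903], [-0.19653328719437568, -0.6463347557314806, -0.7373100098046278], [0.19311254896322502, 0.7117306374607139, -0.6753865879129466]], 't': [-0.43881571262679503, 0.18426002879405332, 0.9475789651593532]}
top {'fx': 381.9833743439076, 'fy': 381.9833743439076, 'cx': 317.4196362193372, 'cy': 196.91332802917228, 'k1': -0.06822036690974344, 'R': [[0.008117229522081904, -0.9999408980883974, 0.007232628502536024], [-0.9863753436151917, -0.009195161256647433, -0.16425325116257716], [0.16431004866683677, -0.0058008050849952, -0.9863916861812391]], 't': [-0.003441553105147248, 0.4990196330744192, 0.9989463622850998]}
{'time_s': 0.1, 'qpos': array([77.18240017, 18.43326227, -4.01744956, 83.16914081,  1.29377543,
       78.54152418, -3.26048445]), 'joint_velocities': array([-0.05801812, -0.17659748, -0.07875964, -0.15496472,  0.01620602,
       -0.03342045, -0.08492444]), 'effort': array([-2.36388851e-04, -4.92573166e+01, -4.05897880e-01, -3.13400567e+01,
       -6.41144835e-02,  3.93628108e-02,  1.08773379e-04]), 'tool_pos': array([ 0.1529822 , -0.63121602,  0.22157795]), 'tool_rot': array([-1.79901248e+02,  3.78224703e-03,  1.36283162e+01]), 'force': array([ 0.27554032,  0.70039059, -0.25900209]), 'wrist_torque': array([ 0.01438359, -0.00598997,  0.04530338]), 'grasp_force': 0.0, 'grip_width': 0.08713710239864991}
```

View pics/side0.png

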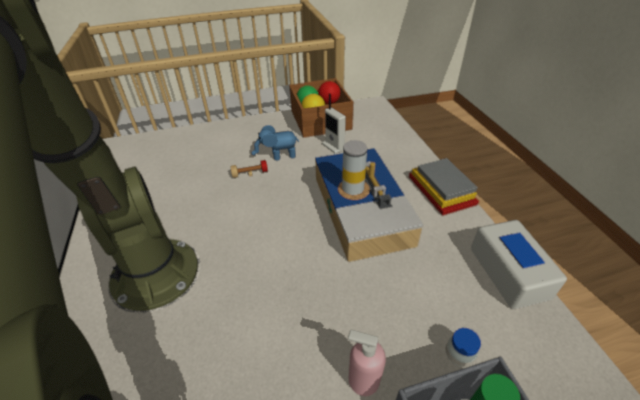

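View pics/top0.png

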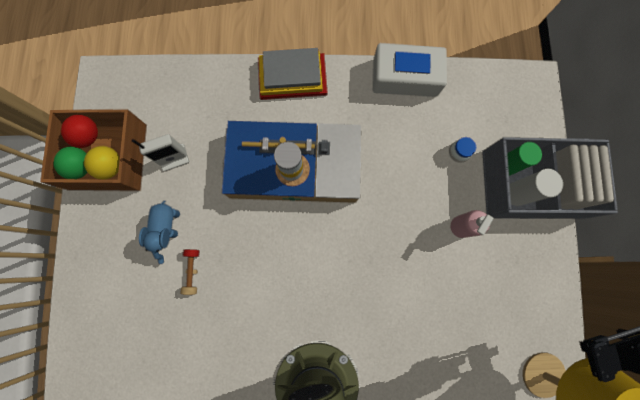

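The side view shows the tin at about (354,168) on the chest, with the bolt behind it at about (375,180) and the keeper at (383,200). In the top view the chest spans (223–360, 122–200), the tin's lid is at (288,157), the knob at about (283,141) and the keeper at (324,147). I'll take enlarged crops and segment them.

```bash
cat > h.py <<'E'
import numpy as np,cv2
from cell import env
M={n:env.camera_model(n) for n in("side","top")}
def ray(n,uv):
    m=M[n];K=np.array([[m["fx"],0,m["cx"]],[0,m["fy"],m["cy"]],[0,0,1]])
    p=cv2.undistortPoints(np.array([[uv]],float),K,np.array([m["k1"],0,0,0]))[0,0]
    # cv2 uses same radial model 1+k1 r^2
    R=np.array(m["R"]);t=np.array(m["t"])
    d=R.T@np.array([p[0],p[1],1]);return -R.T@t,d/np.linalg.norm(d)
def plane(n,uv,z):
    o,d=ray(n,uv);return o+d*(z-o[2])/d[2]
def tri(a,b):
    (o1,d1),(o2,d2)=ray("side",a),ray("top",b)
    A=np.stack([d1,-d2],1);s=np.linalg.lstsq(A,o2-o1,rcond=None)[0]
    p,q=o1+s[0]*d1,o2+s[1]*d2;return (p+q)/2,np.linalg.norm(p-q)*1000
def proj(n,X):
    m=M[n];c=np.array(m["R"])@X+np.array(m["t"]);s=c[:2]/c[2];s=s*(1+m["k1"]*(s@s))
    return s*[m["fx"],m["fy"]]+[m["cx"],m["cy"]]
E
python3 - <<'E'
from h import *
a=cv2.imread("pics/side0.png")[130:265,305:430];b=cv2.imread("pics/top0.png")[112:212,215:370]
a=cv2.resize(a,None,fx=4.4,fy=4.4,interpolation=cv2.INTER_CUBIC);b=cv2.resize(b,None,fx=5,fy=5,interpolation=cv2.INTER_CUBIC)
cv2.imwrite("pics/sc.png",a);cv2.imwrite("pics/tc.png",b)
E
```

```text
(no output)
```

View pics/sc.png

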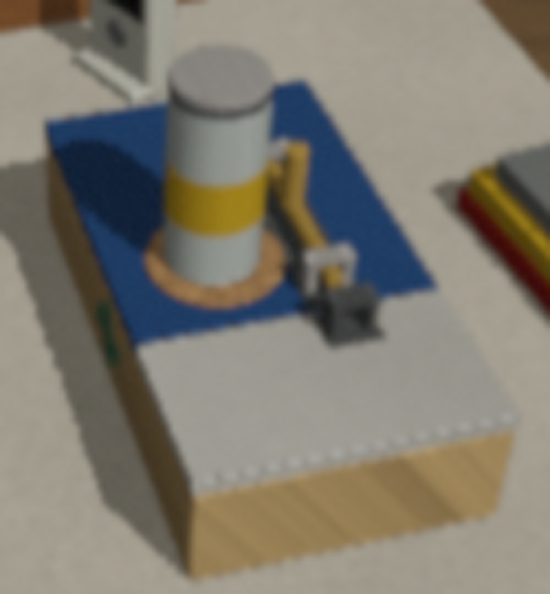

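View pics/tc.png

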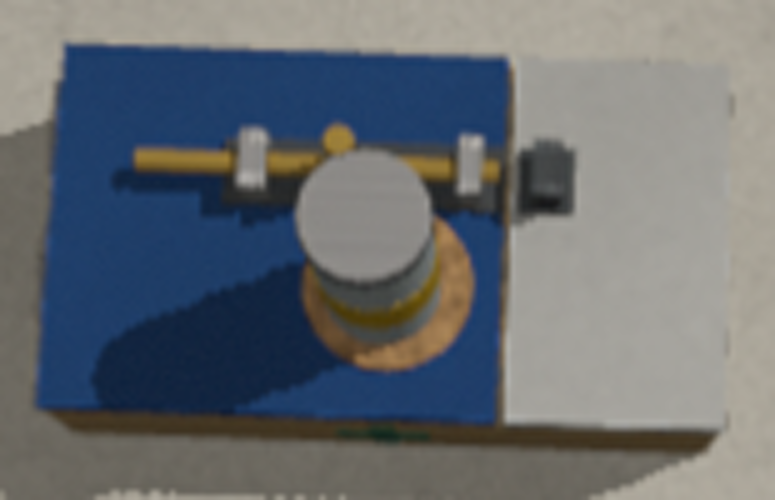

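The crops show the chest-top corners, tin lid, coaster and knob. In the side crop, the corners are (48,122), (305,83), (517,420) and (192,492), and the knob is at (298,148). In the top crop, the corners are (38,408), (65,45), (728,65) and (722,430), the knob is at (339,137) and the lid at (364,213).

```bash
cat > m.py <<'E'
from h import *
S=lambda u,v:(305+(u+.5)/4.4-.5,130+(v+.5)/4.4-.5)
T=lambda u,v:(215+(u+.5)/5-.5,112+(v+.5)/5-.5)
P={}
for k,a,b in [("FL",(48,122),(38,408)),("BL",(305,83),(65,45)),("BR",(517,420),(728,65)),("FR",(192,492),(722,430)),("bF",(137,345),(500,425)),("knob",(298,148),(339,137)),("lid",(220,79),(364,213))]:
    P[k],g=tri(S(*a),T(*b));print(k,P[k].round(4),"gap",round(g,1))
c=np.mean([P[k] for k in("FL","BL","BR","FR")],0)
y=P["FL"]+P["BL"]-P["FR"]-P["BR"];x=P["BL"]+P["BR"]-P["FL"]-P["FR"]
print("c",c,"yaw from y",np.degrees(np.arctan2(-y[0],y[1])),"x",np.degrees(np.arctan2(x[1],x[0])),np.linalg.norm(x)/2,np.linalg.norm(y)/2)
E
python3 m.py; python3 - <<'E'
from h import *
z=.09
# coaster: orange mask on plane z=.094, lid by grey ellipse
for n in("side","top"):
    im=cv2.imread(f"pics/{n}0.png");hsv=cv2.cvtColor(im,cv2.COLOR_BGR2HSV)
    box={"side":(335,365,178,205),"top":(272,314,150,190)}[n]
    m=cv2.inRange(hsv,(5,60,90),(19,200,255));k=np.zeros_like(m);k[box[2]:box[3],box[0]:box[1]+15]=255;m&=k
    v,u=np.nonzero(m);p=np.array([plane(n,(a,b),.094)[:2] for a,b in zip(u,v)])
    h=cv2.convexHull(p.astype(np.float32))[:,0]
    # circle of R 45mm fit on hull
    from scipy.optimize import least_squares
    r=least_squares(lambda q:np.hypot(*(h-q[:2]).T)-q[2],[*p.mean(0),.045],loss="soft_l1",f_scale=.001)
    e=cv2.minEnclosingCircle(p.astype(np.float32))
    print(n,len(u),r.x,e)
    bx=cv2.inRange(hsv,(20,130,60),(32,255,255))
E
```

```text
FL [0.501  0.2493 0.0888] gap 4.8
BL [0.6995 0.2463 0.0849] gap 0.5
BR [ 0.6899 -0.1126  0.0855] gap 1.8
FR [ 0.4911 -0.1077  0.0821] gap 0.6
bF [0.4932 0.0083 0.0895] gap 2.9
knob [0.6268 0.0902 0.1514] gap 0.5
lid [0.5649 0.071  0.2288] gap 1.0
c [0.59537804 0.0688377  0.08530796] yaw from y -1.555022460725671 x -1.1406232846303248 0.19866539703645658 0.35809241150606463
side 222 [0.58130136 0.07429993 0.06020456] ((0.5828127861022949, 0.07017356902360916), 0.06189967691898346)
top 296 [0.57831084 0.05814556 0.05834466] ((0.570822536945343, 0.04982507601380348), 0.06288159638643265)
```

Call:
{"api": "step_arm", "payload": {
  "moves": [
    {"dp": [0,0,-45],"fingers": 0},
    {"dp": [20,-20,-35],"fingers": 0},
    {"dp": [36,-38,0],"fingers": 0},
    {"dp": [36,-38,0],"fingers": 0},
    {"dp": [36,-38,0],"fingers": 0}
  ],
  "squeeze": 15
}}

```text
validation failed for argument at $.mo...
```

Call:
{"api": "step_arm", "payload": {
  "moves": [
    {"dp": [37,-38,0],"fingers": 0},
    {"dp": [37,-38,0],"fingers": 0},
    {"dp": [37,-38,0],"fingers": 0},
    {"dp": [37,-38,0],"fingers": 0},
    {"dp": [37,-38,0],"fingers": 0}
  ]
}}

```text
validation failed for argument at $.mo...
```

```bash
cat > g.py <<'E'
import sys
from h import *
from scipy.spatial.transform import Rotation as Ro
def go(p,yaw=88.6):
    s=env.get_obs();R=Ro.from_euler("xyz",s["tool_rot"],degrees=True)
    d=R.inv().apply(np.array(p)-s["tool_pos"])*1000
    r=(R.inv()*Ro.from_euler("xyz",[180,0,yaw],degrees=True)).as_rotvec()
    print("t",round(s["time_s"],2),"pos",s["tool_pos"].round(4),"rot",s["tool_rot"].round(1),"dp",d.round(1),"dr",r.round(3),"F",s["force"].round(1),"w",round(s["grip_width"],4),"q",s["qpos"].round(0))
if __name__=="__main__": go([float(a) for a in sys.argv[1:4]])
E
python3 g.py .565 .071 .30
```

```text
t 0.1 pos [ 0.153  -0.6312  0.2216] rot [-179.9    0.    13.6] dp [ 565.9 -585.5  -77.5] dr [-2.000e-03 -1.000e-03 -1.309e+00] F [ 0.3  0.7 -0.3] w 0.0871 q [77. 18. -4. 83.  1. 79. -3.]
```

"dr" is evidently required in every row, so I'll include it.

Call:
{"api": "step_arm", "payload": {
  "moves": [
    {"dp": [0,0,-45],"dr": [0,0,0],"fingers": 0},
    {"dp": [20,-20,-35],"dr": [0,0,0],"fingers": 0},
    {"dp": [36,-38,0],"dr": [0,0,0],"fingers": 0},
    {"dp": [36,-38,0],"dr": [0,0,0],"fingers": 0},
    {"dp": [36,-38,0],"dr": [0,0,0],"fingers": 0}
  ],
  "squeeze": 15
}}

```text
time_s: 0.72
tool_pos: [0.2466, -0.4696, 0.3022]
tool_rot: [-180.0, 0.0, 13.6]
force: [0.7, -0.2, 1.1]
grip_width: 0.0868
grasp_force: 0.0
```

Call:
{"api": "step_arm", "payload": {
  "moves": [
    {"dp": [37,-38,0],"dr": [0,0,0],"fingers": 0},
    {"dp": [37,-38,0],"dr": [0,0,0],"fingers": 0},
    {"dp": [37,-38,0],"dr": [0,0,0],"fingers": 0},
    {"dp": [37,-38,0],"dr": [0,0,0],"fingers": 0},
    {"dp": [37,-38,0],"dr": [0,0,0],"fingers": 0}
  ]
}}

```text
time_s: 1.35
tool_pos: [0.3814, -0.2414, 0.3023]
tool_rot: [180.0, 0.0, 13.6]
force: [1.0, -0.7, -0.6]
grip_width: 0.0871
grasp_force: 0.0
```

```bash
python3 g.py .565 .071 .30
```

```text
t 1.35 pos [ 0.3814 -0.2414  0.3023] rot [180.    0.   13.6] dp [ 252.  -260.4    2.2] dr [-0.     0.    -1.309] F [ 1.  -0.7 -0.6] w 0.0871 q [ 56.  -7. -25. 101.  -3.  85. -44.]
```

Call:
{"api": "step_arm", "payload": {
  "moves": [
    {"dp": [38,-39,0],"dr": [0,0,0],"fingers": 0},
    {"dp": [38,-39,0],"dr": [0,0,0],"fingers": 0},
    {"dp": [38,-39,0],"dr": [0,0,0],"fingers": 0},
    {"dp": [38,-39,0],"dr": [0,0,0],"fingers": 0},
    {"dp": [38,-39,0],"dr": [0,0,0],"fingers": 0}
  ]
}}

```text
time_s: 1.98
tool_pos: [0.5201, -0.0075, 0.3024]
tool_rot: [180.0, 0.0, 13.6]
force: [-0.2, -0.2, 0.1]
grip_width: 0.0872
grasp_force: 0.0
```

Call:
{"api": "step_arm", "payload": {
  "moves": [
    {"dp": [38,-39,0],"dr": [0,0,0],"fingers": 0},
    {"dp": [24,-26,0],"dr": [0,0,0],"fingers": 0},
    {"dp": [0,0,0],"dr": [0,0,-0.18],"fingers": 0},
    {"dp": [0,0,0],"dr": [0,0,-0.18],"fingers": 0},
    {"dp": [0,0,0],"dr": [0,0,-0.18],"fingers": 0}
  ]
}}

```text
time_s: 2.6
tool_pos: [0.5644, 0.0691, 0.302]
tool_rot: [-180.0, 0.0, 44.9]
force: [-0.6, -0.8, 0.1]
grip_width: 0.0869
grasp_force: 0.0
```

Call:
{"api": "step_arm", "payload": {
  "moves": [
    {"dp": [0,0,0],"dr": [0,0,-0.18],"fingers": 0},
    {"dp": [0,0,0],"dr": [0,0,-0.18],"fingers": 0},
    {"dp": [0,0,0],"dr": [0,0,-0.18],"fingers": 0},
    {"dp": [0,0,0],"dr": [0,0,-0.18],"fingers": 0},
    {"dp": [0,0,0],"dr": [0,0,-0.049],"fingers": 0}
  ]
}}

```text
time_s: 3.22
tool_pos: [0.5644, 0.0688, 0.302]
tool_rot: [-179.9, 0.0, 88.8]
force: [0.8, -0.2, -0.5]
grip_width: 0.087
grasp_force: 0.0
```

```bash
python3 g.py .565 .071 .185
```

```text
t 3.23 pos [0.5644 0.0688 0.302 ] rot [-179.9    0.    88.8] dp [  2.2   0.7 117. ] dr [-0.001  0.     0.003] F [ 0.8 -0.2 -0.5] w 0.087 q [ 40.  14. -59.  86.  12.  87. -20.]
```

Call:
{"api": "step_arm", "payload": {
  "moves": [
    {"dp": [2,1,30],"dr": [0,0,0],"fingers": 0},
    {"dp": [0,0,30],"dr": [0,0,0],"fingers": 0},
    {"dp": [0,0,30],"dr": [0,0,0],"fingers": 0},
    {"dp": [0,0,20],"dr": [0,0,0],"fingers": 0},
    {"dp": [0,0,7],"dr": [0,0,0],"fingers": 0}
  ]
}}

```text
time_s: 3.85
tool_pos: [0.5651, 0.0707, 0.1843]
tool_rot: [-179.9, 0.0, 88.6]
force: [0.9, -1.0, 0.2]
grip_width: 0.087
grasp_force: 0.0
```

Call:
{"api": "step_arm", "payload": {
  "moves": [
    {"dp": [0,0,0],"dr": [0,0,0],"fingers": 0.1},
    {"dp": [0,0,0],"dr": [0,0,0],"fingers": 0.2},
    {"dp": [0,0,0],"dr": [0,0,0],"fingers": 0.3},
    {"dp": [0,0,0],"dr": [0,0,0],"fingers": 0.4},
    {"dp": [0,0,0],"dr": [0,0,0],"fingers": 0.5}
  ],
  "squeeze": 15
}}

```text
time_s: 4.47
tool_pos: [0.5659, 0.071, 0.1861]
tool_rot: [180.0, 0.0, 88.6]
force: [0.2, 0.0, 2.6]
grip_width: 0.0616
grasp_force: 14.9
```

```bash
python3 g.py .565 .071 .185;python3 - <<'E'
from h import *
a=env.read_camera("side")[130:265,305:430,::-1];b=env.read_camera("top")[112:212,215:370,::-1]
a=cv2.resize(a,(420,454),interpolation=cv2.INTER_CUBIC);b=cv2.resize(b,(380,245),interpolation=cv2.INTER_CUBIC)
o=np.zeros((454,800,3),np.uint8);o[:,:420]=a;o[:245,420:]=b;cv2.imwrite("pics/g1.png",o)
E
```

```text
t 4.47 pos [0.5659 0.071  0.1861] rot [180.    0.   88.6] dp [-0.  -0.9  1.1] dr [0.001 0.    0.   ] F [0.2 0.  2.6] w 0.0616 q [ 39.  18. -57.  96.  16.  74. -23.]
```

View pics/g1.png

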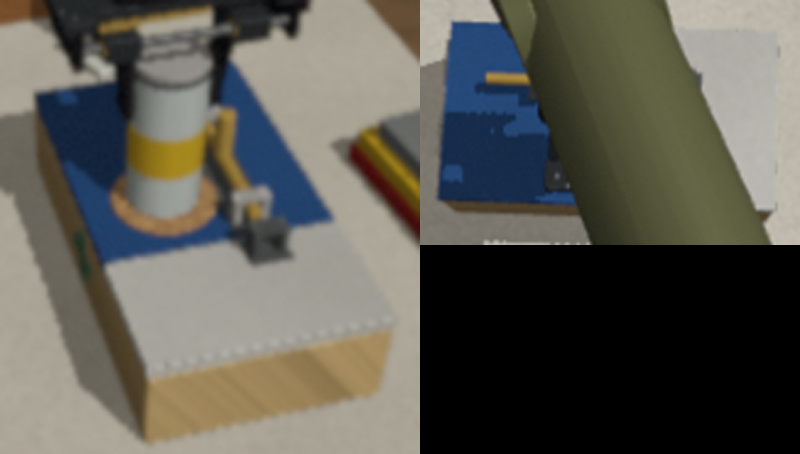

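The tin is gripped squarely (side crop: centred at about (170,140), still upright on the coaster). Now I'll lift it and carry it to chest +y.

Call:
{"api": "step_arm", "payload": {
  "moves": [
    {"dp": [0,0,-10],"dr": [0,0,0],"fingers": 0.5},
    {"dp": [0,0,-20],"dr": [0,0,0],"fingers": 0.5},
    {"dp": [20,0,0],"dr": [0,0,0],"fingers": 0.5},
    {"dp": [33,0,0],"dr": [0,0,0],"fingers": 0.5},
    {"dp": [33,0,0],"dr": [0,0,0],"fingers": 0.5}
  ]
}}

```text
time_s: 5.2
tool_pos: [0.5683, 0.1575, 0.217]
tool_rot: [179.9, -0.0, 88.6]
force: [-0.2, -0.1, -0.7]
grip_width: 0.0618
grasp_force: 14.9
```

Call:
{"api": "step_arm", "payload": {
  "moves": [
    {"dp": [32,0,0],"dr": [0,0,0],"fingers": 0.5},
    {"dp": [16,0,0],"dr": [0,0,0],"fingers": 0.5},
    {"dp": [0,0,12],"dr": [0,0,0],"fingers": 0.5},
    {"dp": [0,0,10],"dr": [0,0,0],"fingers": 0.5},
    {"dp": [0,0,5],"dr": [0,0,0],"fingers": 0.5}
  ]
}}

```text
time_s: 5.82
tool_pos: [0.5688, 0.2027, 0.1871]
tool_rot: [-179.9, 0.1, 88.5]
force: [1.2, 0.3, -1.1]
grip_width: 0.0618
grasp_force: 14.9
```

```bash
python3 g.py .569 .204 .182
```

```text
t 5.83 pos [0.5688 0.2027 0.1871] rot [-1.799e+02  1.000e-01  8.850e+01] dp [1.3 0.1 5.1] dr [-0.002  0.002 -0.002] F [ 1.2  0.3 -1.1] w 0.0618 q [ 23.  24. -58.  91.  20.  77. -38.]
```

Call:
{"api": "step_arm", "payload": {
  "moves": [
    {"dp": [0,0,2],"dr": [0,0,0],"fingers": 0.5},
    {"dp": [0,0,1],"dr": [0,0,0],"fingers": 0.5},
    {"dp": [0,0,1],"dr": [0,0,0],"fingers": 0.5},
    {"dp": [0,0,0],"dr": [0,0,0],"fingers": 0.5},
    {"dp": [0,0,0],"dr": [0,0,0],"fingers": 0.5}
  ]
}}

```text
time_s: 6.45
tool_pos: [0.5689, 0.2049, 0.1847]
tool_rot: [180.0, 0.0, 88.6]
force: [0.0, -0.2, -0.7]
grip_width: 0.0619
grasp_force: 14.9
```

Call:
{"api": "step_arm", "payload": {
  "moves": [
    {"dp": [0,0,1],"dr": [0,0,0],"fingers": 0.5},
    {"dp": [0,0,0],"dr": [0,0,0],"fingers": 0.5},
    {"dp": [0,0,0],"dr": [0,0,0],"fingers": 0.5},
    {"dp": [0,0,0],"dr": [0,0,0],"fingers": 0.5},
    {"dp": [0,0,0],"dr": [0,0,0],"fingers": 0.5}
  ]
}}

```text
time_s: 7.08
tool_pos: [0.5689, 0.2049, 0.1835]
tool_rot: [180.0, 0.0, 88.6]
force: [0.8, 0.5, -2.0]
grip_width: 0.0622
grasp_force: 14.9
```

Call:
{"api": "step_arm", "payload": {
  "moves": [
    {"dp": [0,0,1],"dr": [0,0,0],"fingers": 0.5},
    {"dp": [0,0,0],"dr": [0,0,0],"fingers": 0.5},
    {"dp": [0,0,1],"dr": [0,0,0],"fingers": 0.5},
    {"dp": [0,0,0],"dr": [0,0,0],"fingers": 0.5},
    {"dp": [0,0,0],"dr": [0,0,0],"fingers": 0.5}
  ]
}}

```text
time_s: 7.7
tool_pos: [0.5689, 0.2052, 0.1821]
tool_rot: [180.0, -0.0, 88.6]
force: [-2.4, 0.0, 3.7]
grip_width: 0.062
grasp_force: 15.0
```

Contact at the expected height. Release and rise.

Call:
{"api": "step_arm", "payload": {
  "moves": [
    {"dp": [0,0,0],"dr": [0,0,0],"fingers": 0.2},
    {"dp": [0,0,0],"dr": [0,0,0],"fingers": 0.0},
    {"dp": [0,0,0],"dr": [0,0,0],"fingers": 0.0},
    {"dp": [0,0,-20],"dr": [0,0,0],"fingers": 0.0},
    {"dp": [0,0,-35],"dr": [0,0,0],"fingers": 0.0}
  ]
}}

```text
time_s: 8.32
tool_pos: [0.5684, 0.2046, 0.2372]
tool_rot: [-179.9, 0.0, 88.6]
force: [0.4, -0.1, -0.5]
grip_width: 0.0865
grasp_force: 0.0
```

Call:
{"api": "step_arm", "payload": {
  "moves": [
    {"dp": [0,0,-45],"dr": [0,0,0],"fingers": 0},
    {"dp": [-50,-50,-30],"dr": [0,0,0],"fingers": 1},
    {"dp": [-40,-60,0],"dr": [0,0,0],"fingers": 1},
    {"dp": [0,-60,0],"dr": [0,0,0],"fingers": 1},
    {"dp": [0,0,0],"dr": [0,0,0],"fingers": 1}
  ]
}}

```text
time_s: 8.95
tool_pos: [0.4193, 0.1345, 0.3093]
tool_rot: [179.6, 0.9, 88.7]
force: [0.8, -0.3, 0.1]
grip_width: 0.0549
grasp_force: 0.0
```

```bash
python3 g.py .627 .109 .28;python3 - <<'E'
from h import *
a=env.read_camera("side")[100:265,305:430,::-1];b=env.read_camera("top")[112:212,215:370,::-1]
cv2.imwrite("pics/s2r.png",a);cv2.imwrite("pics/t2r.png",b)
a=cv2.resize(a,None,fx=3.2,fy=3.2,interpolation=cv2.INTER_CUBIC);b=cv2.resize(b,(400,258),interpolation=cv2.INTER_CUBIC)
o=np.zeros((528,800,3),np.uint8);o[:,:400]=a;o[:258,400:]=b;cv2.imwrite("pics/g2.png",o)
E
```

```text
t 8.95 pos [0.4193 0.1345 0.3093] rot [179.6   0.9  88.7] dp [-20.2 208.   31.1] dr [0.007 0.015 0.001] F [ 0.8 -0.3  0.1] w 0.0549 q [ 49. -15. -58. 101. -12.  87.  -9.]
```

View pics/g2.png

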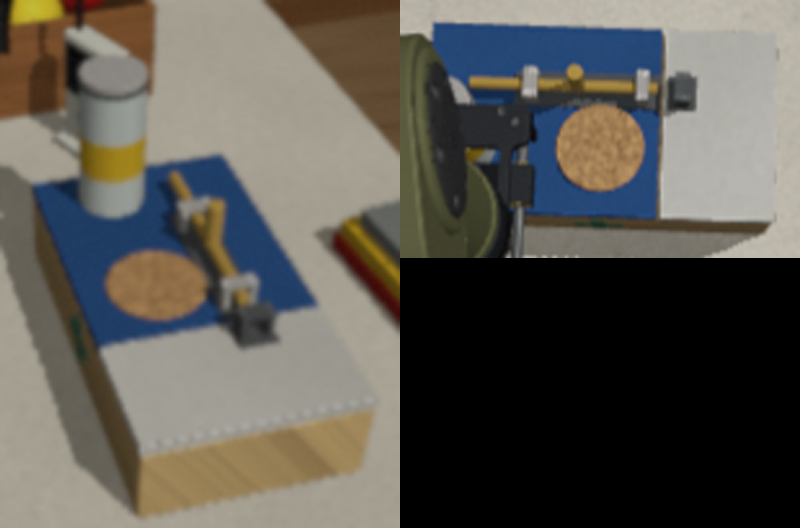

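The tin stands upright at chest +y (side crop (113,140)). The coaster is fully clear in both views (top crop centre (600,148), side crop (157,285)), and the knob is at (575,72) in the top crop. Next I'll measure the coaster and knob from masks.

```bash
python3 - <<'E'
from h import *
c={}
O={"s":(305,100,"side",(25,70,70,103)),"t":(215,112,"top",(60,38,96,76))}
pt={}
for k,(ou,ov,n,b) in O.items():
    im=cv2.imread(f"pics/{k}2r.png");hsv=cv2.cvtColor(im,cv2.COLOR_BGR2HSV)
    m=cv2.inRange(hsv,(5,70,90),(20,200,255));q=np.zeros_like(m);q[b[1]:b[3],b[0]:b[2]]=255;m&=q
    N,L,S,_=cv2.connectedComponentsWithStats(m);i=1+S[1:,4].argmax()
    v,u=np.nonzero(L==i);pt[n]=np.stack([u+ou,v+ov],1)
    for z in(.0875,.094):
        p=np.array([plane(n,a,z)[:2] for a in pt[n]]);(x,y),r=cv2.minEnclosingCircle(p.astype(np.float32))
        print(n,z,S[i],"mean",p.mean(0).round(4),"circ",round(x,4),round(y,4),round(r,4))
print(tri(pt["side"].mean(0),pt["top"].mean(0)))
# knob
ks=(305+(217+.5)/3.2-.5,100+(206+.5)/3.2-.5);kt=(215+(175+.5)/2.58-.5,112+(72+.5)/2.58-.5)
print("knob",tri(ks,kt),plane("top",kt,.152))
E
```

```text
side 0.0875 [ 33  79  32  21 522] mean [0.5678 0.0721] circ 0.5689 0.0731 0.0461
side 0.094 [ 33  79  32  21 522] mean [0.565 0.065] circ 0.5661 0.066 0.0456
top 0.0875 [ 61  40  33  34 889] mean [0.566  0.0686] circ 0.5666 0.0693 0.0454
top 0.094 [ 61  40  33  34 889] mean [0.5644 0.0682] circ 0.565 0.0689 0.0451
(array([0.56573667, 0.06826054, 0.09065771]), np.float64(1.2148717648032292))
knob (array([0.62671928, 0.08997028, 0.14861551]), np.float64(1.6921673991065322)) [0.62475114 0.08981118 0.152     ]
```

Call:
{"api": "step_arm", "payload": {
  "moves": [
    {"dp": [-3,50,0],"dr": [0,0,0],"fingers": 1},
    {"dp": [-3,50,0],"dr": [0,0,0],"fingers": 1},
    {"dp": [-3,50,0],"dr": [0,0,0],"fingers": 1},
    {"dp": [-3,50,0],"dr": [0,0,0],"fingers": 1},
    {"dp": [0,8,0],"dr": [0,0,0],"fingers": 1}
  ]
}}

```text
time_s: 9.68
tool_pos: [0.6266, 0.1157, 0.3007]
tool_rot: [-179.3, -0.2, 88.6]
force: [-0.4, 0.4, 0.3]
grip_width: 0.0022
grasp_force: 0.0
```

```bash
python3 g.py .627 .117 .124
```

```text
t 9.68 pos [0.6266 0.1157 0.3007] rot [-179.3   -0.2   88.6] dp [  0.8   2.6 176.7] dr [-0.012 -0.003  0.001] F [-0.4  0.4  0.3] w 0.0022 q [ 32.  28. -65.  76.  25.  92. -31.]
```

Call:
{"api": "step_arm", "payload": {
  "moves": [
    {"dp": [1,1,40],"dr": [-0.012,-0.003,0],"fingers": 1},
    {"dp": [0,0,40],"dr": [0,0,0],"fingers": 1},
    {"dp": [0,0,30],"dr": [0,0,0],"fingers": 1},
    {"dp": [0,0,20],"dr": [0,0,0],"fingers": 1},
    {"dp": [0,0,0],"dr": [0,0,0],"fingers": 1}
  ]
}}

```text
time_s: 10.3
tool_pos: [0.624, 0.1168, 0.1744]
tool_rot: [179.7, 0.3, 88.8]
force: [-0.2, -0.9, -0.4]
grip_width: 0.0
grasp_force: 0.0
```

```bash
python3 g.py .627 .117 .124
```

```text
t 10.3 pos [0.624  0.1168 0.1744] rot [179.7   0.3  88.8] dp [ 0.5  2.8 50.4] dr [0.005 0.006 0.003] F [-0.2 -0.9 -0.4] w 0.0 q [ 33.  31. -63.  88.  29.  79. -34.]
```

Call:
{"api": "step_arm", "payload": {
  "moves": [
    {"dp": [1,3,20],"dr": [0.005,0.006,0],"fingers": 1},
    {"dp": [0,0,20],"dr": [0,0,0],"fingers": 1},
    {"dp": [0,0,10],"dr": [0,0,0],"fingers": 1},
    {"dp": [0,0,0],"dr": [0,0,0],"fingers": 1},
    {"dp": [0,0,0],"dr": [0,0,0],"fingers": 1}
  ]
}}

```text
time_s: 10.92
tool_pos: [0.6282, 0.1179, 0.1267]
tool_rot: [179.8, 0.0, 88.8]
force: [0.3, -0.2, 1.2]
grip_width: 0.0003
grasp_force: 0.0
```

Call:
{"api": "step_arm", "payload": {
  "moves": [
    {"dp": [-4,0,0],"dr": [0,0,0],"fingers": 1},
    {"dp": [-4,0,0],"dr": [0,0,0],"fingers": 1},
    {"dp": [-5,0,0],"dr": [0,0,0],"fingers": 1},
    {"dp": [-5,0,0],"dr": [0,0,0],"fingers": 1},
    {"dp": [-4,0,0],"dr": [0,0,0],"fingers": 1}
  ]
}}

```text
time_s: 11.55
tool_pos: [0.6275, 0.0959, 0.1265]
tool_rot: [179.8, -0.0, 88.8]
force: [0.3, 2.8, 0.9]
grip_width: -0.0001
grasp_force: 1.4
```

```bash
python3 g.py .625 .060 .124
```

```text
t 11.55 pos [0.6275 0.0959 0.1265] rot [179.8  -0.   88.8] dp [-35.9  -1.8   2.5] dr [ 0.003 -0.     0.003] F [0.3 2.8 0.9] w -0.0001 q [ 34.  33. -62.  91.  30.  74. -33.]
```

The finger is pushing the bolt with about 3 N.

Call:
{"api": "step_arm", "payload": {
  "moves": [
    {"dp": [-6,0,0],"dr": [0,0,0],"fingers": 1},
    {"dp": [-6,0,0],"dr": [0,0,0],"fingers": 1},
    {"dp": [-6,0,0],"dr": [0,0,0],"fingers": 1},
    {"dp": [-5,0,0],"dr": [0,0,0],"fingers": 1},
    {"dp": [-3,0,0],"dr": [0,0,0],"fingers": 1}
  ]
}}

```text
time_s: 12.18
tool_pos: [0.6267, 0.0691, 0.1261]
tool_rot: [179.9, 0.0, 88.8]
force: [-0.8, 3.4, 2.0]
grip_width: 0.0004
grasp_force: 1.6
```

Call:
{"api": "step_arm", "payload": {
  "moves": [
    {"dp": [-2,0,0],"dr": [0,0,0],"fingers": 1},
    {"dp": [-1,0,0],"dr": [0,0,0],"fingers": 1},
    {"dp": [-1,0,0],"dr": [0,0,0],"fingers": 1},
    {"dp": [-1,0,0],"dr": [0,0,0],"fingers": 1},
    {"dp": [0,0,0],"dr": [0,0,0],"fingers": 1}
  ]
}}

```text
time_s: 12.8
tool_pos: [0.6267, 0.0645, 0.1261]
tool_rot: [179.8, 0.0, 88.8]
force: [-1.2, 2.1, 2.9]
grip_width: 0.0006
grasp_force: 1.6
```

Call:
{"api": "step_arm", "payload": {
  "moves": [
    {"dp": [-1,0,0],"dr": [0,0,0],"fingers": 1},
    {"dp": [-1,0,0],"dr": [0,0,0],"fingers": 1},
    {"dp": [-1,0,0],"dr": [0,0,0],"fingers": 1},
    {"dp": [0,0,0],"dr": [0,0,0],"fingers": 1},
    {"dp": [0,0,0],"dr": [0,0,0],"fingers": 1}
  ]
}}

```text
time_s: 13.42
tool_pos: [0.6266, 0.0617, 0.1261]
tool_rot: [179.8, 0.0, 88.8]
force: [-1.2, 3.8, 2.6]
grip_width: 0.0009
grasp_force: 2.0
```

Call:
{"api": "step_arm", "payload": {
  "moves": [
    {"dp": [-1,0,0],"dr": [0,0,0],"fingers": 1},
    {"dp": [-1,0,0],"dr": [0,0,0],"fingers": 1},
    {"dp": [0,0,0],"dr": [0,0,0],"fingers": 1},
    {"dp": [0,0,0],"dr": [0,0,0],"fingers": 1},
    {"dp": [0,0,0],"dr": [0,0,0],"fingers": 1}
  ]
}}

```text
time_s: 14.05
tool_pos: [0.6266, 0.0615, 0.1262]
tool_rot: [179.8, -0.1, 88.9]
force: [-1.6, 6.3, 1.3]
grip_width: 0.0007
grasp_force: 3.2
```

Call:
{"api": "step_arm", "payload": {
  "moves": [
    {"dp": [-2,0,0],"dr": [0,0,0],"fingers": 1},
    {"dp": [-2,0,0],"dr": [0,0,0],"fingers": 1},
    {"dp": [-2,0,0],"dr": [0,0,0],"fingers": 1},
    {"dp": [0,0,0],"dr": [0,0,0],"fingers": 1},
    {"dp": [0,0,0],"dr": [0,0,0],"fingers": 1}
  ]
}}

```text
time_s: 14.68
tool_pos: [0.6265, 0.0613, 0.1265]
tool_rot: [179.7, -0.6, 89.1]
force: [0.9, 15.1, -1.6]
grip_width: 0.0005
grasp_force: 7.1
```

The bolt is firmly on its stop: 15 N, at the predicted place. Back off and rise.

Call:
{"api": "step_arm", "payload": {
  "moves": [
    {"dp": [8,0,0],"dr": [0,0,0],"fingers": 1},
    {"dp": [5,0,0],"dr": [0,0,0],"fingers": 1},
    {"dp": [0,0,-50],"dr": [0,0,0],"fingers": 1},
    {"dp": [0,0,-60],"dr": [0,0,0],"fingers": 1},
    {"dp": [0,0,-60],"dr": [0,0,0],"fingers": 1}
  ]
}}

```text
time_s: 15.3
tool_pos: [0.6266, 0.0643, 0.2976]
tool_rot: [179.8, 0.2, 88.6]
force: [1.4, 0.4, 0.3]
grip_width: 0.0007
grasp_force: 0.0
```

```bash
python3 g.py .5689 .205 .183; python3 - <<'E'
from h import *
a=env.read_camera("side");b=env.read_camera("top")
a=a[100:265,305:430,::-1];b=b[112:212,215:370,::-1]
a=cv2.resize(a,None,fx=3.2,fy=3.2,interpolation=cv2.INTER_CUBIC);b=cv2.resize(b,(400,258),interpolation=cv2.INTER_CUBIC)
o=np.zeros((528,800,3),np.uint8);o[:,:400]=a;o[:258,400:]=b;cv2.imwrite("pics/g3.png",o)
E
```

```text
t 15.3 pos [0.6266 0.0643 0.2976] rot [179.8   0.2  88.6] dp [139.6 -61.5 114. ] dr [0.003 0.003 0.   ] F [1.4 0.4 0.3] w 0.0007 q [ 38.  27. -66.  78.  25.  90. -26.]
```

View pics/g3.png

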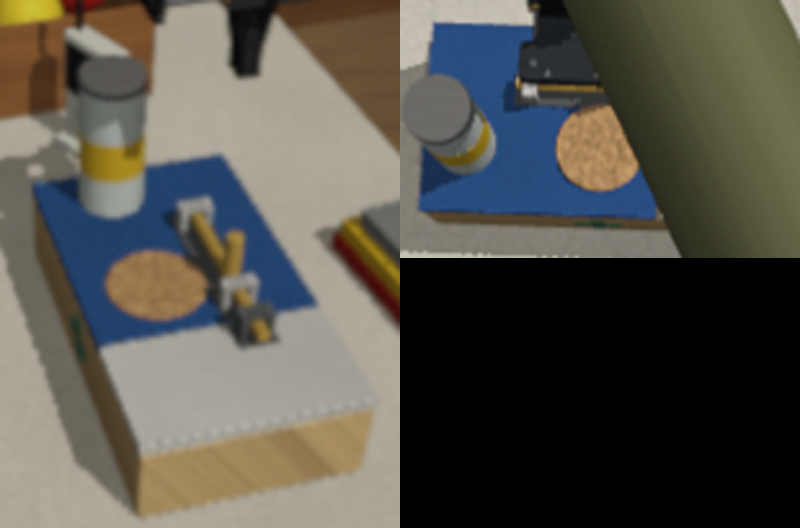

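The bolt's tip now shows through the keeper (side crop (262,332)) and the tin is still standing at (112,140). Back over the tin.

Call:
{"api": "step_arm", "payload": {
  "moves": [
    {"dp": [30,-14,0],"dr": [0,0,0],"fingers": 0},
    {"dp": [45,-20,0],"dr": [0,0,0],"fingers": 0},
    {"dp": [42,-18,0],"dr": [0,0,0],"fingers": 0},
    {"dp": [22,-9,0],"dr": [0,0,0],"fingers": 0},
    {"dp": [0,0,0],"dr": [0,0,0],"fingers": 0}
  ]
}}

```text
time_s: 16.02
tool_pos: [0.5678, 0.2078, 0.2958]
tool_rot: [179.8, 0.1, 88.9]
force: [-0.7, 0.2, 0.7]
grip_width: 0.0424
grasp_force: 0.0
```

```bash
python3 g.py .5689 .205 .183; python3 - <<'E'
from h import *
print(tri((305+112.5/3.2-.5,100+75.5/3.2-.5),(215+40.5/2.58-.5,112+107.5/2.58-.5)))
E
```

```text
t 16.02 pos [0.5678 0.2078 0.2958] rot [1.798e+02 1.000e-01 8.890e+01] dp [ -2.6   0.7 112.8] dr [0.004 0.002 0.006] F [-0.7  0.2  0.7] w 0.0424 q [ 28.  24. -68.  82.  22.  89. -40.]
(array([0.56656985, 0.20169415, 0.22737816]), np.float64(1.3360581196172658))
```

Call:
{"api": "step_arm", "payload": {
  "moves": [
    {"dp": [-2,1,0],"dr": [0.004,0,0.006],"fingers": 0},
    {"dp": [0,0,0],"dr": [0,0,0],"fingers": 0},
    {"dp": [0,0,0],"dr": [0,0,0],"fingers": 0},
    {"dp": [0,0,20],"dr": [0,0,0],"fingers": 0},
    {"dp": [0,0,20],"dr": [0,0,0],"fingers": 0}
  ]
}}

```text
time_s: 16.65
tool_pos: [0.569, 0.2046, 0.2541]
tool_rot: [-179.9, 0.1, 88.4]
force: [-0.4, -0.5, 1.2]
grip_width: 0.0853
grasp_force: 0.0
```

```bash
python3 g.py .5689 .205 .183
```

```text
t 16.65 pos [0.569  0.2046 0.2541] rot [-1.799e+02  1.000e-01  8.840e+01] dp [ 0.5  0.  71.1] dr [-0.002  0.001 -0.003] F [-0.4 -0.5  1.2] w 0.0853 q [ 29.  25. -67.  85.  23.  85. -41.]
```

Call:
{"api": "step_arm", "payload": {
  "moves": [
    {"dp": [0,0,25],"dr": [0,0,0],"fingers": 0},
    {"dp": [0,0,25],"dr": [0,0,0],"fingers": 0},
    {"dp": [0,0,14],"dr": [0,0,0],"fingers": 0},
    {"dp": [0,0,6],"dr": [0,0,0],"fingers": 0},
    {"dp": [0,0,0],"dr": [0,0,0],"fingers": 0}
  ]
}}

```text
time_s: 17.27
tool_pos: [0.5692, 0.205, 0.1859]
tool_rot: [-179.9, 0.0, 88.4]
force: [0.0, 1.0, 0.2]
grip_width: 0.0869
grasp_force: 0.0
```

Call:
{"api": "step_arm", "payload": {
  "moves": [
    {"dp": [0,0,0],"dr": [0,0,0],"fingers": 0.1},
    {"dp": [0,0,0],"dr": [0,0,0],"fingers": 0.2},
    {"dp": [0,0,0],"dr": [0,0,0],"fingers": 0.3},
    {"dp": [0,0,0],"dr": [0,0,0],"fingers": 0.4},
    {"dp": [0,0,0],"dr": [0,0,0],"fingers": 0.5}
  ]
}}

```text
time_s: 17.9
tool_pos: [0.5692, 0.205, 0.1861]
tool_rot: [-179.9, 0.0, 88.4]
force: [-0.8, -0.3, 0.8]
grip_width: 0.062
grasp_force: 14.9
```

```bash
python3 g.py .5655 .069 .187
```

```text
t 17.9 pos [0.5692 0.205  0.1861] rot [-179.9    0.    88.4] dp [-136.     0.    -0.9] dr [-0.001  0.    -0.003] F [-0.8 -0.3  0.8] w 0.062 q [ 28.  27. -66.  91.  25.  78. -42.]
```

Call:
{"api": "step_arm", "payload": {
  "moves": [
    {"dp": [0,0,-12],"dr": [0,0,0],"fingers": 0.5},
    {"dp": [0,0,-18],"dr": [0,0,0],"fingers": 0.5},
    {"dp": [-20,0,0],"dr": [0,0,0],"fingers": 0.5},
    {"dp": [-34,0,0],"dr": [0,0,0],"fingers": 0.5},
    {"dp": [-34,0,0],"dr": [0,0,0],"fingers": 0.5}
  ]
}}

```text
time_s: 18.52
tool_pos: [0.5671, 0.1165, 0.2174]
tool_rot: [180.0, 0.0, 88.5]
force: [0.9, -0.7, -0.4]
grip_width: 0.0617
grasp_force: 14.9
```

Call:
{"api": "step_arm", "payload": {
  "moves": [
    {"dp": [-32,0,0],"dr": [0,0,0],"fingers": 0.5},
    {"dp": [-15,0,0],"dr": [0,0,0],"fingers": 0.5},
    {"dp": [0,0,10],"dr": [0,0,0],"fingers": 0.5},
    {"dp": [0,0,9],"dr": [0,0,0],"fingers": 0.5},
    {"dp": [0,0,3],"dr": [0,0,0],"fingers": 0.5}
  ]
}}

```text
time_s: 19.15
tool_pos: [0.5647, 0.0717, 0.193]
tool_rot: [-179.9, -0.0, 88.6]
force: [0.0, -0.1, -1.3]
grip_width: 0.0613
grasp_force: 14.9
```

```bash
python3 g.py .5655 .0695 .190; python3 - <<'E'
from h import *
a=env.read_camera("side")[140:215,320:400,::-1]
cv2.imwrite("pics/s4r.png",a)
# band centre column vs initial
for f,ou,ov in(("pics/side0.png",0,0),("pics/s4r.png",320,140)):
    im=cv2.imread(f);h=cv2.cvtColor(im,cv2.COLOR_BGR2HSV);m=cv2.inRange(h,(22,120,60),(33,255,255))
    if ou==0: q=np.zeros_like(m);q[160:190,340:368]=255;m&=q
    else: q=np.zeros_like(m);q[:50,15:48]=255;m&=q
    v,u=np.nonzero(m);print(f,len(u),u.mean()+ou,v.mean()+ov,u.min()+ou,u.max()+ou,v.min()+ov,v.max()+ov)
cv2.imwrite("pics/g4.png",cv2.resize(a,None,fx=6,fy=6,interpolation=cv2.INTER_CUBIC))
E
```

```text
t 19.15 pos [0.5647 0.0717 0.193 ] rot [-179.9   -0.    88.6] dp [-2.1  0.9  3. ] dr [-0.002 -0.    -0.   ] F [ 0.  -0.1 -1.3] w 0.0613 q [ 46.  22. -69.  95.  21.  77. -28.]
pics/side0.png 240 353.8333333333333 176.175 343 365 169 182
pics/s4r.png 246 353.7642276422764 174.9918699186992 343 366 167 181
```

View pics/g4.png

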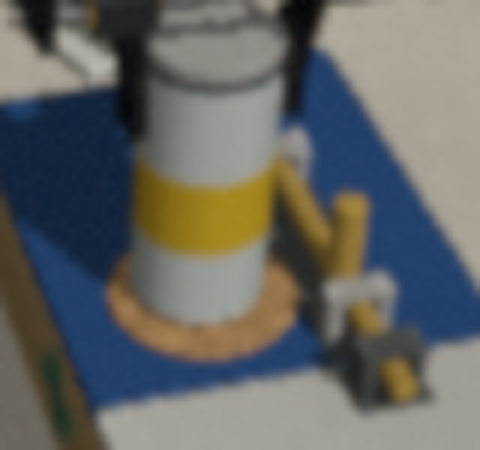

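The tin hovers about 3 mm over the coaster, and its base sits about 2–3 mm too far to +y (base at (200,~300) in the crop against the coaster at (204,~310)). I'll correct by about −2.5 mm in tool x and +1 mm in tool y, then lower.

Call:
{"api": "step_arm", "payload": {
  "moves": [
    {"dp": [-2.5,1,0],"dr": [0,0,0],"fingers": 0.5},
    {"dp": [0,0,0],"dr": [0,0,0],"fingers": 0.5},
    {"dp": [0,0,1],"dr": [0,0,0],"fingers": 0.5},
    {"dp": [0,0,0],"dr": [0,0,0],"fingers": 0.5},
    {"dp": [0,0,0],"dr": [0,0,0],"fingers": 0.5}
  ]
}}

```text
time_s: 19.82
tool_pos: [0.5664, 0.0674, 0.193]
tool_rot: [-179.9, 0.0, 88.4]
force: [-0.4, 0.1, -0.9]
grip_width: 0.0618
grasp_force: 14.9
```

Call:
{"api": "step_arm", "payload": {
  "moves": [
    {"dp": [0,0,1],"dr": [0,0,0],"fingers": 0.5},
    {"dp": [0,0,0],"dr": [0,0,0],"fingers": 0.5},
    {"dp": [0,0,0],"dr": [0,0,0],"fingers": 0.5},
    {"dp": [0,0,0],"dr": [0,0,0],"fingers": 0.5},
    {"dp": [0,0,0],"dr": [0,0,0],"fingers": 0.5}
  ]
}}

```text
time_s: 20.45
tool_pos: [0.5664, 0.0674, 0.192]
tool_rot: [-179.9, 0.0, 88.4]
force: [-0.3, -0.3, -0.3]
grip_width: 0.0616
grasp_force: 14.9
```

Call:
{"api": "step_arm", "payload": {
  "moves": [
    {"dp": [0.5,0,1],"dr": [0,0,0],"fingers": 0.5},
    {"dp": [0,0,0],"dr": [0,0,0],"fingers": 0.5},
    {"dp": [0,0,1],"dr": [0,0,0],"fingers": 0.5},
    {"dp": [0,0,0],"dr": [0,0,0],"fingers": 0.5},
    {"dp": [0,0,0],"dr": [0,0,0],"fingers": 0.5}
  ]
}}

```text
time_s: 21.08
tool_pos: [0.5665, 0.068, 0.1901]
tool_rot: [-180.0, 0.0, 88.4]
force: [-0.1, 0.5, -0.8]
grip_width: 0.0618
grasp_force: 14.9
```

Call:
{"api": "step_arm", "payload": {
  "moves": [
    {"dp": [0,0,0.5],"dr": [0,0,0],"fingers": 0.5},
    {"dp": [0,0,0],"dr": [0,0,0],"fingers": 0.5},
    {"dp": [0,0,0],"dr": [0,0,0],"fingers": 0.5},
    {"dp": [0,0,0],"dr": [0,0,0],"fingers": 0.5},
    {"dp": [0,0,0],"dr": [0,0,0],"fingers": 0.5}
  ]
}}

```text
time_s: 21.7
tool_pos: [0.5665, 0.0681, 0.19]
tool_rot: [-180.0, 0.0, 88.4]
force: [-2.6, 0.0, 5.7]
grip_width: 0.0621
grasp_force: 15.0
```

Contact. Release, rise and clear the view.

Call:
{"api": "step_arm", "payload": {
  "moves": [
    {"dp": [0,0,0],"dr": [0,0,0],"fingers": 0.2},
    {"dp": [0,0,0],"dr": [0,0,0],"fingers": 0.0},
    {"dp": [0,0,0],"dr": [0,0,0],"fingers": 0.0},
    {"dp": [0,0,-20],"dr": [0,0,0],"fingers": 0.0},
    {"dp": [0,0,-35],"dr": [0,0,0],"fingers": 0.0}
  ]
}}

```text
time_s: 22.32
tool_pos: [0.566, 0.0679, 0.2453]
tool_rot: [-179.9, 0.0, 88.4]
force: [1.1, -0.5, 1.0]
grip_width: 0.0864
grasp_force: 0.0
```

Call:
{"api": "step_arm", "payload": {
  "moves": [
    {"dp": [0,0,-50],"dr": [0,0,0],"fingers": 0},
    {"dp": [-50,-20,-10],"dr": [0,0,0],"fingers": 0},
    {"dp": [-55,-15,0],"dr": [0,0,0],"fingers": 0},
    {"dp": [-55,-15,0],"dr": [0,0,0],"fingers": 0},
    {"dp": [-55,-15,0],"dr": [0,0,0],"fingers": 0}
  ]
}}

```text
time_s: 22.95
tool_pos: [0.4954, -0.1465, 0.3062]
tool_rot: [180.0, 0.1, 88.5]
force: [1.6, -0.2, 1.2]
grip_width: 0.087
grasp_force: 0.0
```

```bash
python3 g.py .56 .07 .3; python3 - <<'E'
from h import *
a=env.read_camera("side");b=env.read_camera("top")
cv2.imwrite("pics/s5r.png",a[:,:,::-1]);cv2.imwrite("pics/t5r.png",b[:,:,::-1])
a=a[130:230,310:410,::-1];b=b[112:212,215:335,::-1]
a=cv2.resize(a,None,fx=4,fy=4,interpolation=cv2.INTER_CUBIC);b=cv2.resize(b,(400,333),interpolation=cv2.INTER_CUBIC)
o=np.zeros((400,800,3),np.uint8);o[:,:400]=a;o[:333,400:]=b;cv2.imwrite("pics/g5.png",o)
E
```

```text
t 22.95 pos [ 0.4954 -0.1465  0.3062] rot [1.80e+02 1.00e-01 8.85e+01] dp [218.1  58.7   5.7] dr [ 0.001  0.002 -0.002] F [ 1.6 -0.2  1.2] w 0.087 q [ 82.   7. -73.  92.   6.  86.   7.]
```

View pics/g5.png

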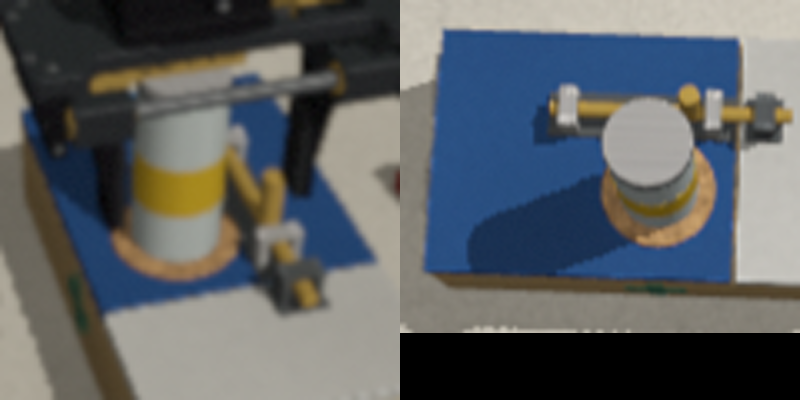

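The tin is upright on the coaster, and the bolt's tip is beyond the keeper (top crop (783,115)). The lid disc is centred at about (648,143) in that crop. I'll check the centring numerically.

```bash
python3 - <<'E'
from h import *
def lid(f,box):
    im=cv2.imread(f);h=cv2.cvtColor(im,cv2.COLOR_BGR2HSV);x0,y0,x1,y1=box
    m=np.zeros(h.shape[:2],np.uint8);m[y0:y1,x0:x1]=cv2.inRange(h,(0,0,100),(179,38,255))[y0:y1,x0:x1]
    m=cv2.morphologyEx(m,cv2.MORPH_OPEN,np.ones((5,5),np.uint8))
    c=max(cv2.findContours(m,0,1)[0],key=cv2.contourArea);e=cv2.minEnclosingCircle(c);return e
for f in("pics/top0.png","pics/t5r.png"):
    e=lid(f,(270,138,308,168));print(f,e,[plane("top",e[0],z)[:2].round(4) for z in(.229,.234)])
# yellow band centroid, side and top
for f in("pics/side0.png","pics/s5r.png"):
    h=cv2.cvtColor(cv2.imread(f),cv2.COLOR_BGR2HSV);q=cv2.inRange(h,(22,120,60),(33,255,255));m=np.zeros_like(q);m[162:190,338:368]=q[162:190,338:368]
    v,u=np.nonzero(m);c=(u.mean(),v.mean());print(f,len(u),c,plane("side",c,.16)[:2].round(4))
# coaster centre predicted in both and tin base
print([proj(n,np.array([.5655,.0685,.094])).round(1) for n in("side","top")])
k=(215+(289.5)/3.333-.5,112+(97.5)/3.333-.5);print("knob",plane("top",k,.150).round(4))
E
```

```text
pics/top0.png ((287.4256896972656, 154.81080627441406), 13.603080749511719) [array([0.5639, 0.0708]), array([0.5625, 0.0704])]
pics/t5r.png ((289.8333435058594, 154.8333282470703), 14.653496742248535) [array([0.5639, 0.0654]), array([0.5625, 0.065 ])]
pics/side0.png 240 (np.float64(353.8333333333333), np.float64(176.175)) [0.5543 0.0404]
pics/s5r.png 251 (np.float64(354.55776892430276), np.float64(176.69322709163347)) [0.5554 0.0378]
[array([353.3, 187.9]), array([291.9, 168.3])]
knob [0.6228 0.0428 0.15  ]
```

```bash
python3 -c "
from cell import env
print(env.sign_off())"
```

```text
the job is handed in; nothing more can be done
None
```

The job is handed in: the bolt is fully home through its keeper, and the tin stands upright on its coaster, within about 2 mm of the middle by the camera measurements.

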